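# Unlock the sample wheel and set it to its pointer

## Task

Draw the steel lock pin up out of the sample wheel and park it in the side notch of the bracket on the housing: upright, pushed well into the notch, its collar resting on the bracket. Then turn the wheel until the engraved mark on its rim faces the tip of the fixed pointer squarely, and leave it standing there with the pin still parked. Leave the jar, the bottle and the tube rack where they stand.

Things in the scene. Friction and masses are not known exactly. Their poses are not given: they have to be found in the camera images.
- housing: White instrument housing, fixed: a flat box, its top 45 mm above the table, covering x -125..135, y -135..165 mm in its own axes. Origin: on the wheel's vertical axis at table level, z up. At the start the lock pin stands at x -45, y 0 and passes through the wheel into a bore in the housing, so the wheel cannot turn. A steel parking bracket stands on its +y edge.
- wheel (a joint): Angle of the aluminium sample wheel about the vertical axis through the housing's origin: 0 at the start, growing counter-clockwise seen from above, range -3.1 to 3.1. About 0.1 N m of friction; it stays where it is left. Must turn 0.8 to 2.0 rad clockwise to meet the pointer.
- rim_centre (a point): Point on the wheel's axis level with the top of its rim, 90 mm above the table. The rim is an upright ring wall, outer diameter 188, inner 164 (wall 12 mm), from 52 to 90 mm above the table; it can be pinched from above, one finger inside and one outside. Outside it is the housing's top (45 mm high).
- hub (a point): Centre of the hub's top, 66 mm above the table; hub 44 mm across. Six spokes, 60 degrees apart, run to the rim (tops 59 mm above the table). One carries a square ear 34 mm wide (top 60 mm) with the pin's 12 mm hole 45 mm from the axis; five carry cups 18 mm across, tops at 67 mm, 42 mm from the axis (31 mm clear of the rim).
- mark (a point): The engraved mark: a dark line 4 mm wide across the top of the rim and down its outer face. The point is on the rim's outer top edge, 94 mm from the axis, 90 mm above the table, and turns with the wheel. At the start it is at +0.3 rad in the housing's axes (from x towards y).
- pointer: Fixed pointer: a steel post 18 mm square, 90 mm high, on a foot 107 to 133 mm from the wheel's axis, with a dark cone aimed at the rim. Origin: on the wheel's axis at table level; its x axis runs from there towards the pointer, z up. It stands 0.5 to 1.7 rad clockwise (seen from above) from the housing's x axis.
- pointer_tip (a point): Tip of the pointer's cone, 98 mm from the wheel's axis (4 mm outside the rim), 83 mm above the table.
- pin: Loose steel lock pin, about 80 g, upright. Origin: centre of its collar's underside, z up. Collar 28 mm across, 4 thick; above it a round grip 16 mm across, 36 high (to z 40); below it the shank, 10 mm across, 36 long. At the start the collar rests on the wheel's ear, origin 60 mm above the table; 1 mm play round the shank; it draws straight up freely.
- notch (a point): Seat for the pin's origin in the parking bracket, on its top face, 90 mm above the table; x 3, y 130 in the housing's axes. A fork of 8 mm plate, 38 wide; notch 14 wide, open to the housing's -x, mouth at x -24, end wall at x 10, upright behind. Free below it and in front of the mouth; the shank enters sideways from -x or from above; the collar hangs on the fork.
- jar: Bystander: lidded clear sample jar, 56 mm across, 75 mm high, loose; origin at the centre of its underside.
- bottle: Bystander: amber reagent bottle, 54 mm across, 130 mm high, loose; origin at the centre of its underside.
- rack: Bystander: white tube rack, 82 x 60 mm, 45 mm high, with capped tubes up to 63 mm, loose, beside the housing; origin at the centre of its underside.
Mind the look-alikes: they are no part of the job. Leave any black or red look-alike of the pin alone.

How it is judged:
On the way, in this order (a step that is already met when the one before it is completed fails the run):
1. the lock pin is parked upright in the side notch and let go (horizontal distance between pin and notch below 0.012 m and z of pin in the frame of notch between -0.003 and 0.003 m and angle between pin's own z axis and vertical below 0.12 rad and contact force between the fingers and pin below 0.1 N), for 0.2 s.
2. the wheel's mark faces the pointer (y of mark in the frame of pointer between -0.004 and 0.004 m and x of mark in the frame of pointer above 0.05 m), for 0.2 s.
At the end, for the whole second after the job is handed in: The wheel is at rest with its mark within 4 mm (sideways) of the line from the axis to the pointer, and the pin is at rest in the notch: its origin within 12 mm of the seat horizontally and 3 mm in height, upright within 0.12 rad (all of step 2 and velocity of joint wheel between -0.05 and 0.05 rad/s and horizontal distance between pin and notch below 0.012 m and z of pin in the frame of notch between -0.003 and 0.003 m and angle between pin's own z axis and vertical below 0.12 rad and linear speed of pin below 0.02 m/s); the robot touches nothing.
It fails at once if the jar is pushed more than 20 mm (distance of jar from where it was at the start of the episode above 0.02 m).
It fails at once if the bottle is pushed more than 20 mm (distance of bottle from where it was at the start of the episode above 0.02 m).
It fails at once if the tube rack is pushed more than 20 mm (distance of rack from where it was at the start of the episode above 0.02 m).
It also fails if it takes over 72 s, if anything falls off the work surface, if the arm or the gripper's body presses on something with over 40 N, if the wrist force passes 120 N, or if a joint passes its speed limit or range.

## Robot

A 6-joint arm with a two-finger parallel gripper is mounted at the origin on the work surface. World frame = base frame: x ahead of the robot, y to its left, z up, the work surface at z = 0. Lengths are in m, angles in rad, forces in N, time in s.
With the tool pointing down it reaches from about 0.2 to 0.875 m from the base axis. Payload 3.4 kg.
Tool frame: the origin (TCP) lies midway between the tips of the shut fingers; the grasp point (between the pads) lies 19 mm behind it; z points along the fingers, y is the line along which they close (so a half turn about z gives the same grasp; the last joint's range is limited). The gripper opens to 94 mm and grips with 3 to 60 N. Pads are 16 mm wide; open, the fingers measure 119 mm over their backs; the gripper's body (75 mm by 177 mm) begins 78 mm behind the grasp point.
Start: joints at [-1.428, 0.276, 1.505, -0, 1.361, -0.121], TCP at [0.15, -0.555, 0.205] pointing down, gripper open.
Joint ranges: [-2.89, 2.89], [-0.75, 2.08], [0.22, 2.7], [-1.18, 4.32], [0.11, 2.71], [-2.7, 2.7]. Speed limits (rad/s): [2.57, 2.57, 3.14, 3.14, 3.14, 3.14].

## Interface

Orientations are given as a unit quaternion [w, x, y, z].
In Python, from cell import ctrl gives the robot as it stands. The module is installed in compiled form; this text tells all that it offers.
- The arm moves only by the tool arm_command, never from a script. Its argument "targets" is a list of rows, each an object of numbers: "rx", "ry", "rz": the turn, a rotation vector about the world's x, y, z each as a share of 0.5 rad, from -1 to 1; "dx", "dy", "dz": the shift along the world's x, y, z each as a share of 0.75 m, from -1 to 1; "fingers": the finger opening in mm, from 0 to 94. In form: [{"rx": .., "ry": .., "rz": .., "dx": .., "dy": .., "dz": .., "fingers": ..}, ...]. A call has 1 to 20 rows; each row is the pose to reach, as a shift and turn from the pose commanded when the call began; what a row does not reach only later rows make up. A row lasts 1/10 s, in which the tool goes at most 50 mm and 8.59 degrees, less where a joint would pass 70% of its speed; a pose out of reach is approached as far as the arm can. A call with a number of a shift or a turn outside -1 to 1 is refused whole. A call with a gripper value outside its range is refused whole. The fingers move at their own pace and stop on an object; the grip force is fixed at half the most. Time passes only in rows, so rows that repeat a pose let the fingers close. It gives the time, the measured TCP pose, the force, the opening and the grip force at its end, in the units of the state.
- ctrl.get_state(): the state, without advancing time (a new reading comes with each control period).
- ctrl.get_image(name): name is "scene" or "top" or "wrist"; returns a dict with "frame" (420x560x3 uint8, red, green, blue), "mtx" (3x3 intrinsics, pixels), "rvec" (rotation vector, rad) and "tvec" (3), from world to camera coordinates, as OpenCV has them. Camera axes: x right, y down, z forward; pixel columns grow to the right and rows downward; lengths in m; the calibration is good to about 2 mm. A picture is of the moment at which its call begins. There is no depth.
- ctrl.close_job(): hands the job in; it is judged then, once.
The state is a dict: "clock": time; "joint_positions": joint angles; "joint_velocities": joint speeds; "joint_torque": joint torques, N m; "position": TCP position; "eef_rot": TCP orientation; "contact_force": force on the tool from outside, world axes, zero at the start; "moment": the same for the moment, N m; "width": opening from 0.0 (shut) to 1.0 (fully open); "finger_force": force on a finger pad.
Only numpy, scipy, OpenCV 4.12 (cv2) and the standard library are available. Lean on these libraries where they do the work, as an engineer would, in place of code of your own. Each camera call takes 0.05 s, during which the arm holds its last target. There are 200 camera calls.

## Working session

There is one attempt and no reset: what is moved stays moved. The work goes in short steps, Python scripts to look and compute and a tool call to move; the robot and the scene stay as the last step left them, time stands still between calls to the robot, and variables do not carry over. Pictures are saved under pics/ and viewed, at most 10 in all, crops included, and the job is handed in when it is done.

Besides the shell and the picture viewer there is one more tool, called after ">>>" as name(argument=value, ...) on one line, values as JSON. arm_command: Moves the arm, as the interface text tells. Shift numbers are shares of 0.75 m and turn numbers shares of 0.5 rad, none past 1 either way. Its arguments: {"type":"object","properties":{"targets":{"type":"array"}},"required":["targets"]}

```bash
mkdir -p pics; cat > h.py <<'E'
import numpy as np, cv2, pickle
from cell import ctrl
def snap(n,f):
    im=ctrl.get_image(n); cv2.imwrite(f'pics/{f}.png',im['frame'][:,:,::-1]); pickle.dump(im,open(f'pics/{f}.pkl','wb')); return im
def load(f): return pickle.load(open(f'pics/{f}.pkl','rb'))
def P(im): return np.array(im['mtx'])@np.c_[cv2.Rodrigues(np.array(im['rvec'],float))[0],np.array(im['tvec'],float).reshape(3)]
def tri(a,pa,b,pb):
    X=cv2.triangulatePoints(P(a),P(b),np.array(pa,float).reshape(2,1),np.array(pb,float).reshape(2,1)); return (X[:3]/X[3]).ravel()
def atz(a,p,z):
    M=P(a); H=np.c_[M[:,0],M[:,1],M[:,2]*z+M[:,3]]; X=np.linalg.solve(H,[p[0],p[1],1]); return X[:2]/X[2]
def proj(a,X):
    q=P(a)@np.r_[X,1]; return q[:2]/q[2]
E
python3 - <<'E'
from h import *
a=snap('scene','s0');b=snap('top','t0')
cv2.imwrite('pics/both.png',cv2.resize(a['frame'],(800,600),interpolation=2)[:,:,::-1])
cv2.imwrite('pics/topb.png',cv2.resize(b['frame'],(800,600),interpolation=2)[:,:,::-1])
for i in(a,b):
    R=cv2.Rodrigues(np.array(i['rvec'],float))[0];print(-R.T@np.array(i['tvec']).ravel(),R[2])
s=ctrl.get_state();print(s)
E
```

```text
[ 1.09041168 -0.52256615  0.68311455] [-0.58475572  0.55181495 -0.59460996]
[0.39396382 0.06487498 1.10686458] [ 0.11684806 -0.00474956 -0.99313845]
{'clock': 0.1, 'joint_positions': array([-1.42797970e+00,  2.76489540e-01,  1.50594344e+00, -9.39473305e-06,
        1.36070519e+00, -1.21014672e-01]), 'joint_velocities': array([ 0.00115546, -0.00109115, -0.00109577, -0.00021964,  0.00013436,
       -0.00043086]), 'joint_torque': array([ 1.15763174e-03, -4.05456555e+01, -2.37779403e+01,  7.04125618e-02,
        2.98806292e-02, -4.88511819e-05]), 'position': array([ 0.14986294, -0.55462571,  0.20474046]), 'eef_rot': array([-7.72661557e-04,  9.91311316e-01,  1.31534324e-01, -1.30166944e-05]), 'contact_force': array([ 0.50181258,  0.74530843, -0.20330879]), 'moment': array([-0.02987303, -0.05564835, -0.00550406]), 'finger_force': 0.0, 'width': 0.9998927587899578}
```

View pics/both.png

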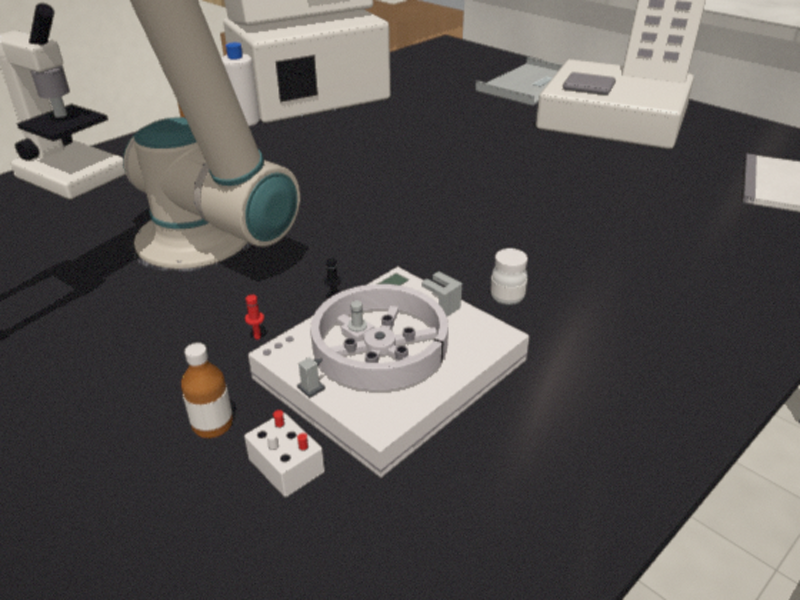

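View pics/topb.png

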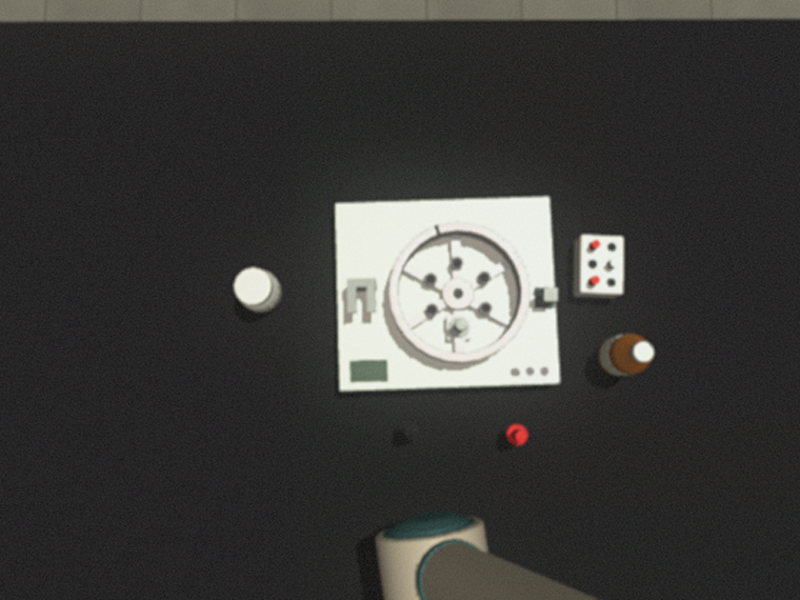

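The top view (800x600) shows the steel pin at (458,325), the hub at (458,293), the mark at (437,229), the pointer at (545,295) and the notch near (360,290).

Three things could be taken for the pin:
- Steel pin: scene (357,315), top (458,325).
- Red: scene (254,316), top (517,435).
- Black: scene (332,275), top (401,437).

I choose the steel one standing in the wheel and check it in a close crop.

```bash
python3 - <<'E'
from h import *
a=load('s0');b=load('t0')
# scene crop x 170..375,y 180..335 ; top crop x 230..395, y 132..276
A=cv2.resize(a['frame'][180:280,215:335],(800,600*800//720),interpolation=2)[:600]
print(A.shape,800/120)
cv2.imwrite('pics/ca.png',A[:,:,::-1])
B=cv2.resize(b['frame'][134:278,230:395],None,fx=4,fy=4,interpolation=2);cv2.imwrite('pics/cb.png',B[:,:,::-1])
E
```

```text
(600, 800, 3) 6.666666666666667
```

View pics/ca.png

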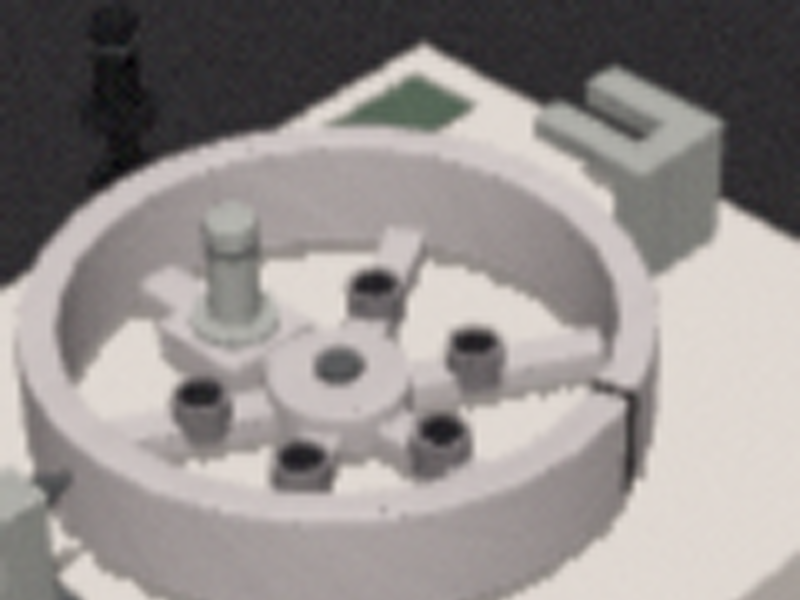

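View pics/cb.png

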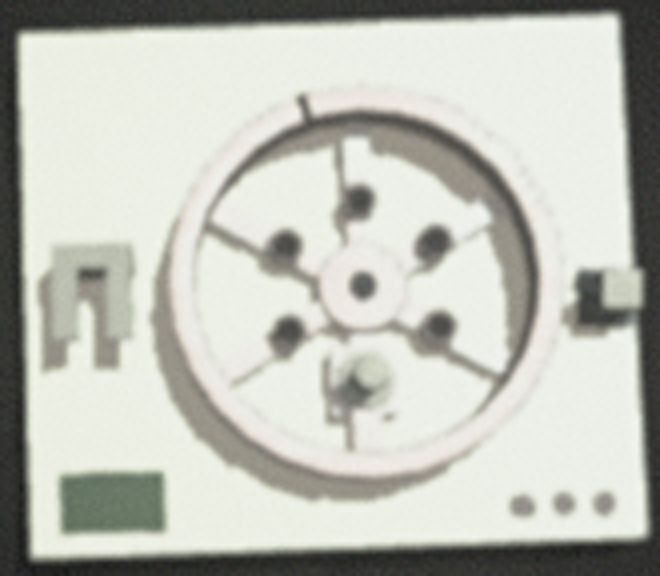

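The crop confirms the steel pin in the ear: top (231,213), collar (234,320). The mark is at (635,388), the pointer tip at (75,483), and the notch opens towards the robot.

```bash
cat >> h.py <<'E'
def S(u,v): return (215+(u+.5)/6.6667-.5, 180+(v+.5)*720/800/6.0-.5) if 0 else (215+(u+.5)*120/800-.5,180+(v+.5)*100/666-.5)
def T(u,v): return (230+(u+.5)/4-.5,134+(v+.5)/4-.5)
E
python3 - <<'E'
from h import *
a=load('s0');b=load('t0')
for n,s,t in [('hub',(339,365),(363,286)),('pintop',(231,213),(371,374)),('mark',(635,388),(301,94)),('posttop',(12,485),(622,288)),('ntch outer R corner',(722,122),(53,246)),('fork outer mouth corner',(615,66),(50,340)),('fork corner2',(537,120),(133,338))]:
    print(n,tri(a,S(*s),b,T(*t)).round(4))
C=np.array([atz(b,T(*p),.045) for p in[(17,30),(619,13),(650,540),(30,559)]])
H=np.array([[.135,.165],[.135,-.135],[-.125,-.135],[-.125,.165]])
M,_=cv2.estimateAffinePartial2D(H,C);th=np.arctan2(M[1,0],M[0,0]);print(M,th,np.hypot(M[1,0],M[0,0]))
R=np.array([[np.cos(th),-np.sin(th)],[np.sin(th),np.cos(th)]])
o=C.mean(0)-R@H.mean(0);print('o',o)
print('hub at z .066 top,scene',atz(b,T(363,286),.066),atz(a,S(339,365),.066))
print('pin',R@[-.045,0]+o,atz(b,T(371,374),.1),atz(a,S(231,213),.1))
m=atz(b,T(301,94),.09);m2=atz(a,S(635,388),.09);print('mark',m,m2)
t=atz(a,S(75,483),.083);print('tip scene',t, 'post',atz(b,T(622,288),.09),atz(a,S(12,485),.09))
for q in(m-o,m2-o,t-o,atz(b,T(622,288),.09)-o,atz(b,T(371,374),.1)-o,atz(a,S(231,213),.1)-o):print(np.linalg.norm(q),np.arctan2(q[1],q[0])-th)
print('notch',R@[.003,.13]+o,'fork end top',atz(b,T(91,264),.09),'mouth',atz(b,T(91,339),.09), 'pred',R@[.01,.13]+o,R@[-.024,.13]+o)
s=ctrl.get_state();print(s['position'])
E
```

```text
hub [ 0.5257 -0.0129  0.0679]
pintop [ 0.4803 -0.0135  0.1005]
mark [0.6151 0.0175 0.0932]
posttop [ 0.5219 -0.1326  0.0924]
ntch outer R corner [0.5429 0.1359 0.0903]
fork outer mouth corner [0.4977 0.1366 0.0898]
fork corner2 [0.499  0.098  0.0883]
[[ 1.00994444 -0.02772304  0.52607501]
 [ 0.02772304  1.00994444 -0.01333961]] 0.02744316873277974 1.010324863987104
o [ 0.52612238 -0.01318338]
hub at z .066 top,scene [ 0.52583343 -0.01318639] [ 0.52407016 -0.01120651]
pin [ 0.48113932 -0.01441816] [ 0.48011016 -0.01383436] [ 0.48000911 -0.0127514 ]
mark [0.61553642 0.01709203] [0.6127806  0.02075034]
tip scene [ 0.52568105 -0.11232652] post [ 0.52130926 -0.13412918] [ 0.52070429 -0.12982677]
0.09440058728250271 0.29903793272165263
0.0930652720815659 0.34578451321343645
0.09914413077954277 -1.6026909297708611
0.12104153890740277 -1.6380141584367682
0.04601681845347566 -3.154888606952911
0.04611528702228993 3.1047819889382877
notch [0.52555408 0.11684999] fork end top [0.53385745 0.11742783] mouth [0.49813007 0.11736673] pred [0.53255145 0.11704207] [0.49856425 0.11610912]
[ 0.14986294 -0.55462571  0.20474046]
```

>>> arm_command(targets=[{"rx": 0,"ry": 0,"rz": 0,"dx": 0.44,"dy": 0.722,"dz": 0.02,"fingers": 50},{"rx": 0,"ry": 0,"rz": 0,"dx": 0.44,"dy": 0.722,"dz": 0.02,"fingers": 50},{"rx": 0,"ry": 0,"rz": 0,"dx": 0.44,"dy": 0.722,"dz": 0.02,"fingers": 50},{"rx": 0,"ry": 0,"rz": 0,"dx": 0.44,"dy": 0.722,"dz": 0.02,"fingers": 50},{"rx": 0,"ry": 0,"rz": 0,"dx": 0.44,"dy": 0.722,"dz": 0.02,"fingers": 50},{"rx": 0,"ry": 0,"rz": 0,"dx": 0.44,"dy": 0.722,"dz": 0.02,"fingers": 50},{"rx": 0,"ry": 0,"rz": 0,"dx": 0.44,"dy": 0.722,"dz": 0.02,"fingers": 50},{"rx": 0,"ry": 0,"rz": 0,"dx": 0.44,"dy": 0.722,"dz": 0.02,"fingers": 50},{"rx": 0,"ry": 0,"rz": 0,"dx": 0.44,"dy": 0.722,"dz": 0.02,"fingers": 50},{"rx": 0,"ry": 0,"rz": 0,"dx": 0.44,"dy": 0.722,"dz": 0.02,"fingers": 50},{"rx": 0,"ry": 0,"rz": 0,"dx": 0.44,"dy": 0.722,"dz": 0.02,"fingers": 50},{"rx": 0,"ry": 0,"rz": 0,"dx": 0.44,"dy": 0.722,"dz": 0.02,"fingers": 50},{"rx": 0,"ry": 0,"rz": 0,"dx": 0.44,"dy": 0.722,"dz": 0.02,"fingers": 50},{"rx": 0,"ry": 0,"rz": 0,"dx": 0.44,"dy": 0.722,"dz": 0.02,"fingers": 50},{"rx": 0,"ry": 0,"rz": 0,"dx": 0.44,"dy": 0.722,"dz": 0.02,"fingers": 50},{"rx": 0,"ry": 0,"rz": 0,"dx": 0.44,"dy": 0.722,"dz": 0.02,"fingers": 50},{"rx": 0,"ry": 0,"rz": 0,"dx": 0.44,"dy": 0.722,"dz": 0.02,"fingers": 50},{"rx": 0,"ry": 0,"rz": 0,"dx": 0.44,"dy": 0.722,"dz": 0.02,"fingers": 50}])

```text
clock: 1.9
position: [0.4795, -0.0147, 0.2205]
eef_rot: [0.0, 0.991, 0.131, -0.0]
contact_force: [-0.5, -0.0, -0.7]
width: 0.535
finger_force: 0.0
```

```bash
python3 - <<'E'
from h import *
w=snap('wrist','w1')
cv2.imwrite('pics/w1b.png',cv2.resize(w['frame'],(800,600),interpolation=2)[:,:,::-1])
s=ctrl.get_state();print(s['clock'],s['position'],s['eef_rot'],s['joint_positions'],s['width'],s['contact_force'])
for X in [(.480,-.0135,.1),(.5255,.117,.09),(.526,-.013,.066)]:print(proj(w,X)*800/560)
E
```

```text
1.95 [ 0.47955103 -0.01460043  0.22058281] [1.39608871e-04 9.91430532e-01 1.30634917e-01 1.30093884e-06] [-1.75379335e-01  1.22503631e-01  1.66834904e+00 -2.71993763e-04
  1.35065330e+00  1.13345766e+00] 0.5352467782358553 [ 0.27340538 -0.15608711  0.35021343]
[397.37439372 296.26855892]
[220.99108948 176.27187714]
[413.23952302 224.67479514]
```

View pics/w1b.png

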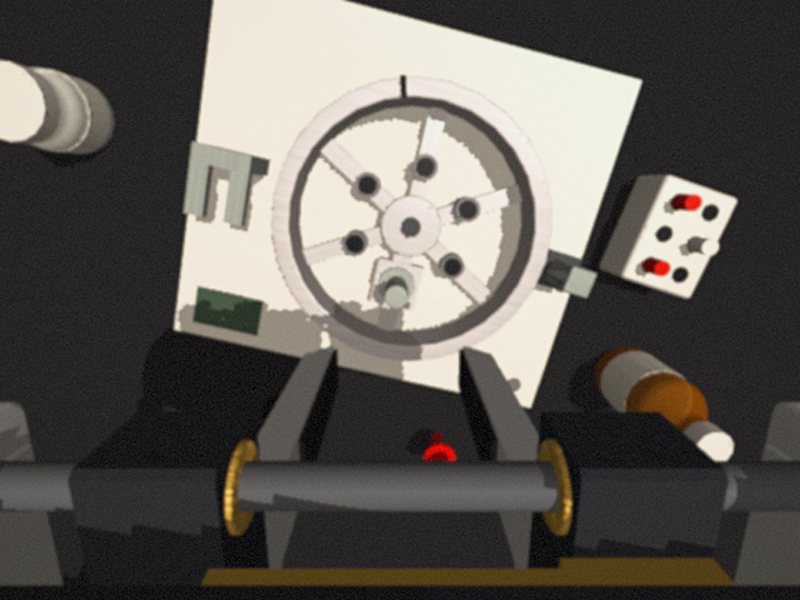

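The wrist view shows the hub at (410,227), the pin top at (396,290), the mark at (404,77), the notch end near (220,168) and the post top at (579,281).

```bash
python3 - <<'E'
from h import *
a=load('s0');b=load('t0');w=load('w1')
W=lambda u,v:((u+.5)*.7-.5,(v+.5)*.7-.5)
for n,s,t,q,z in [('hub',(339,365),(363,286),(410,227),.066),('pin',(231,213),(371,374),(396,290),.1),('mark',(635,388),(301,94),(404,77),.09)]:
    print(n,'TW',tri(b,T(*t),w,W(*q)).round(4),'SW',tri(a,S(*s),w,W(*q)).round(4),'W@z',atz(w,W(*q),z).round(4))
print('fork W',atz(w,W(198,219),.09),atz(w,W(236,226),.09),atz(w,W(193,142),.09),atz(w,W(268,160),.09),'post',atz(w,W(579,281),.09))
E
```

```text
hub TW [ 0.5246 -0.0119  0.0765] SW [ 0.5239 -0.011   0.0658] W@z [ 0.5239 -0.011 ]
pin TW [ 0.4812 -0.014   0.088 ] SW [ 0.4821 -0.0131  0.101 ] W@z [ 0.484  -0.0113]
mark TW [0.6118 0.0176 0.1038] SW [0.6136 0.0189 0.0914] W@z [0.613  0.0179]
fork W [0.49460759 0.12741499] [0.49656427 0.10227802] [0.54183104 0.13781365] [0.54337421 0.0896197 ] post [ 0.52034771 -0.13166547]
```

>>> arm_command(targets=[{"rx": 0,"ry": 0,"rz": 0,"dx": 0.0015,"dy": 0.0007,"dz": -0.06,"fingers": 50},{"rx": 0,"ry": 0,"rz": 0,"dx": 0.0015,"dy": 0.0007,"dz": -0.11,"fingers": 50},{"rx": 0,"ry": 0,"rz": 0,"dx": 0.0015,"dy": 0.0007,"dz": -0.15,"fingers": 50},{"rx": 0,"ry": 0,"rz": 0,"dx": 0.0015,"dy": 0.0007,"dz": -0.18,"fingers": 50},{"rx": 0,"ry": 0,"rz": 0,"dx": 0.0015,"dy": 0.0007,"dz": -0.197,"fingers": 50},{"rx": 0,"ry": 0,"rz": 0,"dx": 0.0015,"dy": 0.0007,"dz": -0.197,"fingers": 50},{"rx": 0,"ry": 0,"rz": 0,"dx": 0.0015,"dy": 0.0007,"dz": -0.197,"fingers": 50},{"rx": 0,"ry": 0,"rz": 0,"dx": 0.0015,"dy": 0.0007,"dz": -0.197,"fingers": 10},{"rx": 0,"ry": 0,"rz": 0,"dx": 0.0015,"dy": 0.0007,"dz": -0.197,"fingers": 10},{"rx": 0,"ry": 0,"rz": 0,"dx": 0.0015,"dy": 0.0007,"dz": -0.197,"fingers": 10},{"rx": 0,"ry": 0,"rz": 0,"dx": 0.0015,"dy": 0.0007,"dz": -0.197,"fingers": 10},{"rx": 0,"ry": 0,"rz": 0,"dx": 0.0015,"dy": 0.0007,"dz": -0.197,"fingers": 10},{"rx": 0,"ry": 0,"rz": 0,"dx": 0.0015,"dy": 0.0007,"dz": -0.197,"fingers": 10},{"rx": 0,"ry": 0,"rz": 0,"dx": 0.0015,"dy": 0.0007,"dz": -0.197,"fingers": 10}])

```text
clock: 3.35
position: [0.4812, -0.0131, 0.073]
eef_rot: [0.0, 0.991, 0.132, 0.0]
contact_force: [-0.5, 0.2, 3.4]
width: 0.164
finger_force: 30.0
```

>>> arm_command(targets=[{"rx": 0,"ry": 0,"rz": 0,"dx": 0,"dy": 0,"dz": 0.03,"fingers": 10},{"rx": 0,"ry": 0,"rz": 0,"dx": 0,"dy": 0,"dz": 0.07,"fingers": 10},{"rx": 0,"ry": 0,"rz": 0,"dx": 0,"dy": 0,"dz": 0.11,"fingers": 10},{"rx": 0,"ry": 0,"rz": 0,"dx": 0,"dy": 0,"dz": 0.12,"fingers": 10},{"rx": 0,"ry": 0,"rz": 0,"dx": 0,"dy": 0,"dz": 0.12,"fingers": 10},{"rx": 0,"ry": 0,"rz": 0,"dx": 0.01,"dy": 0.04,"dz": 0.12,"fingers": 10},{"rx": 0,"ry": 0,"rz": 0,"dx": 0.025,"dy": 0.09,"dz": 0.12,"fingers": 10},{"rx": 0,"ry": 0,"rz": 0,"dx": 0.04,"dy": 0.14,"dz": 0.12,"fingers": 10},{"rx": 0,"ry": 0,"rz": 0,"dx": 0.0507,"dy": 0.1736,"dz": 0.12,"fingers": 10},{"rx": 0,"ry": 0,"rz": 0,"dx": 0.0507,"dy": 0.1736,"dz": 0.11,"fingers": 10},{"rx": 0,"ry": 0,"rz": 0,"dx": 0.0507,"dy": 0.1736,"dz": 0.1,"fingers": 10},{"rx": 0,"ry": 0,"rz": 0,"dx": 0.0507,"dy": 0.1736,"dz": 0.1,"fingers": 10},{"rx": 0,"ry": 0,"rz": 0,"dx": 0.0507,"dy": 0.1736,"dz": 0.1,"fingers": 10}])

```text
clock: 4.65
position: [0.5181, 0.116, 0.1468]
eef_rot: [0.0, 0.991, 0.131, -0.001]
contact_force: [0.4, 0.9, 0.2]
width: 0.162
finger_force: 30.0
```

```bash
python3 - <<'E'
from h import *
a=snap('scene','s2')
c=proj(a,(.525,.117,.11)).astype(int);print(c)
x,y=c[0]-40,c[1]-35
A=cv2.resize(a['frame'][y:y+66,x:x+88],None,fx=9,fy=9,interpolation=2);cv2.imwrite('pics/c2.png',A[:,:,::-1]);print(x,y)
p=ctrl.get_state()['position'];print(p)
f=lambda X:((proj(a,X)-(x,y)+.5)*9-.5).round(0)
for z in(.099,.135,.175):print(z,f((p[0],p[1],z)))
for X in[(.525,.117,.09),(.532,.117,.09),(.498,.117,.09)]:print(f(X))
E
```

```text
[310 190]
270 155
[0.51864549 0.1160452  0.14733518]
0.099 [343. 352.]
0.135 [347. 221.]
0.175 [352.  69.]
[365. 393.]
[387. 405.]
[280. 347.]
```

View pics/c2.png

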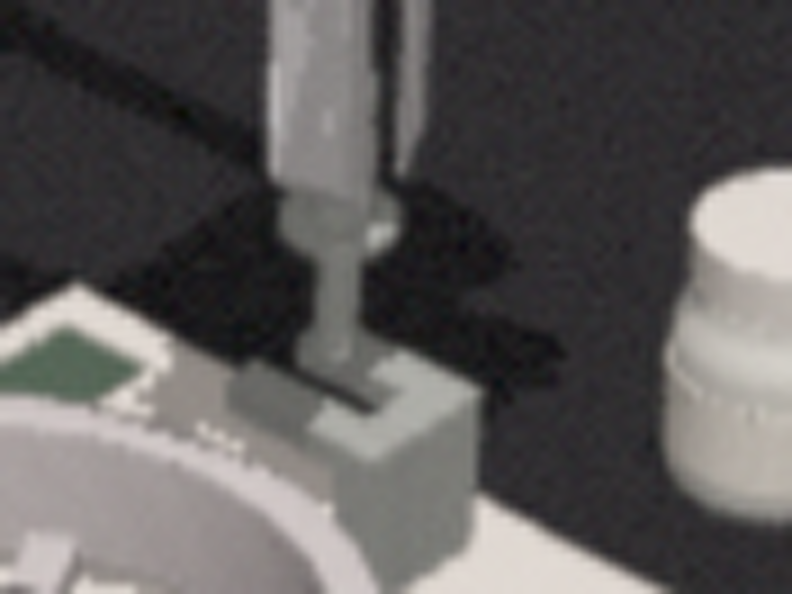

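The crop shows the pin held upright over the notch, with its shank bottom near (338,358). The fork's back corners are at (478,390) and (375,462), and the slot end is at (380,406).

```bash
python3 - <<'E'
from h import *
a=load('s2');g=lambda u,v:((u+.5)/9-.5+270,(v+.5)/9-.5+155)
for n,p in [('backR',(478,390)),('backNear',(375,462)),('mouthNearOuter',(230,385)),('mouthNearInner',(264,362)),('slotendNear',(380,406))]:
    print(n,atz(a,g(*p),.09))
print('bottom',atz(a,g(338,358),.099),'collar mid',atz(a,g(341,226),.137))
t=snap('top','t2')
c=proj(t,(.52,.117,.1)).astype(int);x,y=c[0]-40,c[1]-35;print(x,y)
A=cv2.resize(t['frame'][y:y+66,x:x+88],None,fx=9,fy=9,interpolation=2);cv2.imwrite('pics/c3.png',A[:,:,::-1])
E
```

```text
backR [0.54273711 0.13642921]
backNear [0.54513271 0.09847908]
mouthNearOuter [0.50039339 0.09742225]
mouthNearInner [0.49948516 0.10984281]
slotendNear [0.5309572  0.11566214]
bottom [0.51948416 0.1134497 ] collar mid [0.52121543 0.11121315]
212 171
```

```bash
python3 - <<'E'
from h import *
w=snap('wrist','w2');p=ctrl.get_state()['position'];print(p)
print(proj(w,(p[0],p[1],.099)),proj(w,(p[0],p[1],.12)),proj(w,(.525,.1172,.09)),proj(w,(.532,.1172,.09)),proj(w,(.498,.1165,.09)))
cv2.imwrite('pics/w2b.png',cv2.resize(w['frame'][150:400,150:450],None,fx=2.4,fy=2.4,interpolation=2)[:,:,::-1])
E
```

```text
[0.51913262 0.11629576 0.14795872]
[279.43239955 230.98079468] [279.55207265 240.42880566] [280.23460901 220.02881199] [282.62967651 211.46749134] [272.16197335 252.1805234 ]
```

View pics/w2b.png

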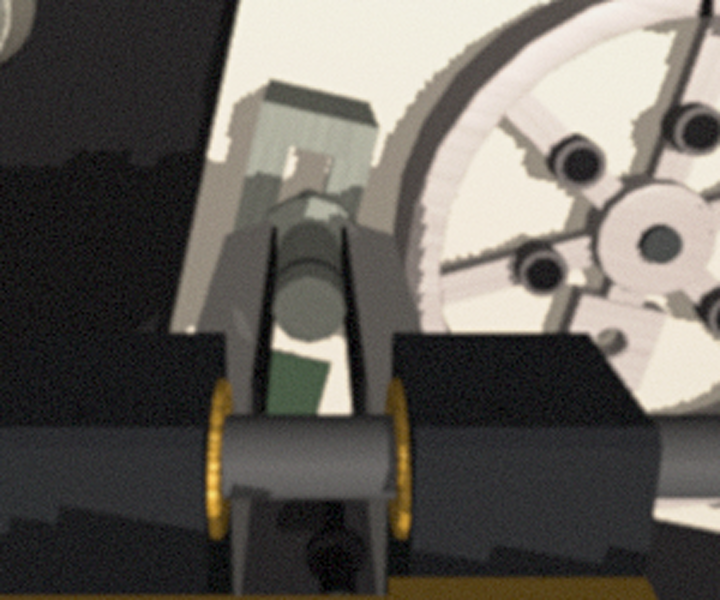

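>>> arm_command(targets=[{"rx": 0,"ry": 0,"rz": 0,"dx": 0,"dy": 0.003,"dz": 0,"fingers": 10},{"rx": 0,"ry": 0,"rz": 0,"dx": 0,"dy": 0.003,"dz": 0,"fingers": 10},{"rx": 0,"ry": 0,"rz": 0,"dx": 0,"dy": 0.003,"dz": -0.008,"fingers": 10},{"rx": 0,"ry": 0,"rz": 0,"dx": 0,"dy": 0.003,"dz": -0.012,"fingers": 10},{"rx": 0,"ry": 0,"rz": 0,"dx": 0,"dy": 0.003,"dz": -0.016,"fingers": 10},{"rx": 0,"ry": 0,"rz": 0,"dx": 0,"dy": 0.003,"dz": -0.016,"fingers": 10},{"rx": 0,"ry": 0,"rz": 0,"dx": 0,"dy": 0.003,"dz": -0.016,"fingers": 10}])

```text
clock: 5.5
position: [0.5191, 0.1193, 0.1356]
eef_rot: [0.0, 0.991, 0.132, -0.0]
contact_force: [0.5, -0.2, -0.7]
width: 0.162
finger_force: 30.0
```

>>> arm_command(targets=[{"rx": 0,"ry": 0,"rz": 0,"dx": 0,"dy": 0,"dz": -0.01,"fingers": 10},{"rx": 0,"ry": 0,"rz": 0,"dx": 0,"dy": 0,"dz": -0.02,"fingers": 10},{"rx": 0,"ry": 0,"rz": 0,"dx": 0,"dy": 0,"dz": -0.03,"fingers": 10},{"rx": 0,"ry": 0,"rz": 0,"dx": 0,"dy": 0,"dz": -0.038,"fingers": 10},{"rx": 0,"ry": 0,"rz": 0,"dx": 0,"dy": 0,"dz": -0.038,"fingers": 10},{"rx": 0,"ry": 0,"rz": 0,"dx": 0,"dy": 0,"dz": -0.038,"fingers": 10}])

```text
clock: 6.1
position: [0.519, 0.1193, 0.107]
eef_rot: [0.0, 0.991, 0.132, -0.0]
contact_force: [0.2, 0.5, -0.7]
width: 0.163
finger_force: 30.0
```

>>> arm_command(targets=[{"rx": 0,"ry": 0,"rz": 0,"dx": 0.004,"dy": 0,"dz": 0,"fingers": 10},{"rx": 0,"ry": 0,"rz": 0,"dx": 0.008,"dy": 0,"dz": 0,"fingers": 10},{"rx": 0,"ry": 0,"rz": 0,"dx": 0.008,"dy": 0,"dz": -0.002,"fingers": 10},{"rx": 0,"ry": 0,"rz": 0,"dx": 0.008,"dy": 0,"dz": -0.003,"fingers": 10},{"rx": 0,"ry": 0,"rz": 0,"dx": 0.008,"dy": 0,"dz": -0.004,"fingers": 10},{"rx": 0,"ry": 0,"rz": 0,"dx": 0.008,"dy": 0,"dz": -0.004,"fingers": 10}])

```text
clock: 6.7
position: [0.5249, 0.1193, 0.1041]
eef_rot: [0.0, 0.991, 0.132, -0.0]
contact_force: [-0.4, -0.6, -0.8]
width: 0.164
finger_force: 30.0
```

>>> arm_command(targets=[{"rx": 0,"ry": 0,"rz": 0,"dx": 0.002,"dy": 0,"dz": 0,"fingers": 10},{"rx": 0,"ry": 0,"rz": 0,"dx": 0.003,"dy": 0,"dz": -0.001,"fingers": 10},{"rx": 0,"ry": 0,"rz": 0,"dx": 0.003,"dy": 0,"dz": -0.0015,"fingers": 10},{"rx": 0,"ry": 0,"rz": 0,"dx": 0.003,"dy": 0,"dz": -0.0015,"fingers": 10}])

```text
clock: 7.1
position: [0.5274, 0.1194, 0.1031]
eef_rot: [0.0, 0.991, 0.132, 0.0]
contact_force: [0.9, -0.5, -0.8]
width: 0.162
finger_force: 30.0
```

>>> arm_command(targets=[{"rx": 0,"ry": 0,"rz": 0,"dx": 0,"dy": 0,"dz": 0,"fingers": 40},{"rx": 0,"ry": 0,"rz": 0,"dx": 0,"dy": 0,"dz": 0,"fingers": 40},{"rx": 0,"ry": 0,"rz": 0,"dx": 0,"dy": 0,"dz": 0,"fingers": 40},{"rx": 0,"ry": 0,"rz": 0,"dx": 0,"dy": 0,"dz": 0,"fingers": 40},{"rx": 0,"ry": 0,"rz": 0,"dx": 0,"dy": 0,"dz": 0.05,"fingers": 40},{"rx": 0,"ry": 0,"rz": 0,"dx": 0,"dy": 0,"dz": 0.1,"fingers": 40},{"rx": 0,"ry": 0,"rz": 0,"dx": 0,"dy": -0.03,"dz": 0.15,"fingers": 40},{"rx": 0,"ry": 0,"rz": 0,"dx": -0.05,"dy": -0.1,"dz": 0.15,"fingers": 40},{"rx": 0,"ry": 0,"rz": 0,"dx": -0.1,"dy": -0.17,"dz": 0.15,"fingers": 40},{"rx": 0,"ry": 0,"rz": 0,"dx": -0.1,"dy": -0.17,"dz": 0.15,"fingers": 40},{"rx": 0,"ry": 0,"rz": 0,"dx": -0.1,"dy": -0.17,"dz": 0.15,"fingers": 40}])

```text
clock: 8.2
position: [0.4501, -0.0103, 0.216]
eef_rot: [0.001, 0.992, 0.13, -0.0]
contact_force: [-0.2, 0.1, 0.6]
width: 0.429
finger_force: 0.0
```

```bash
python3 - <<'E'
from h import *
w=snap('wrist','w3');a=snap('scene','s3');t=snap('top','t3');print(ctrl.get_state()['position'])
def crop(im,X,fx,hw,hh):
    c=proj(im,X).astype(int);x,y=c[0]-hw,c[1]-hh;print((x,y))
    return cv2.resize(im['frame'][y:y+2*hh,x:x+2*hw],None,fx=fx,fy=fx,interpolation=2)
A=crop(a,(.525,.117,.11),8,25,37);B=crop(w,(.525,.117,.1),8,25,37)
cv2.imwrite('pics/c4.png',np.hstack([A,B])[:,:,::-1])
E
```

```text
[ 0.45299946 -0.00784044  0.21585012]
(np.int64(285), np.int64(153))
(np.int64(133), np.int64(53))
```

View pics/c4.png

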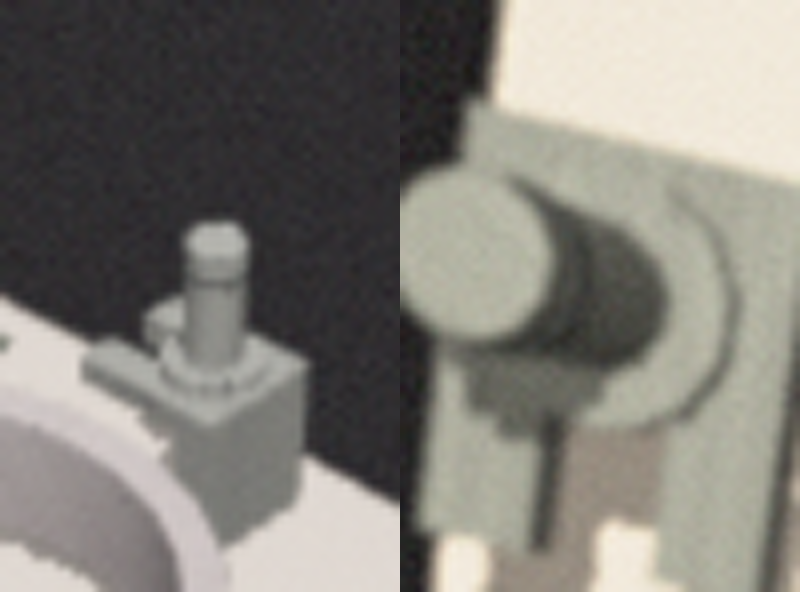

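The pin is parked: upright at (215,300) in the left crop, with its collar flat on the fork and well into the notch. Next I rotate the gripper to pinch the rim.

>>> arm_command(targets=[{"rx": 0,"ry": 0,"rz": 1,"dx": 0.168,"dy": 0.0884,"dz": 0,"fingers": 40},{"rx": 0,"ry": 0,"rz": 1,"dx": 0.168,"dy": 0.0884,"dz": 0,"fingers": 40},{"rx": 0,"ry": 0,"rz": 1,"dx": 0.168,"dy": 0.0884,"dz": 0,"fingers": 40},{"rx": 0,"ry": 0,"rz": 1,"dx": 0.168,"dy": 0.0884,"dz": 0,"fingers": 40},{"rx": 0,"ry": 0,"rz": 1,"dx": 0.168,"dy": 0.0884,"dz": 0,"fingers": 40}])

```text
clock: 8.85
position: [0.5797, 0.0603, 0.2142]
eef_rot: [-0.0, 0.927, 0.374, -0.001]
contact_force: [-0.2, -0.4, 0.4]
width: 0.426
finger_force: 0.0
```

>>> arm_command(targets=[{"rx": 0,"ry": 0,"rz": 1,"dx": 0,"dy": 0,"dz": 0,"fingers": 40},{"rx": 0,"ry": 0,"rz": 1,"dx": 0,"dy": 0,"dz": 0,"fingers": 40},{"rx": 0,"ry": 0,"rz": 1,"dx": 0,"dy": 0,"dz": 0,"fingers": 40},{"rx": 0,"ry": 0,"rz": 1,"dx": 0,"dy": 0,"dz": 0,"fingers": 40}])

```text
clock: 9.25
position: [0.5779, 0.0587, 0.2156]
eef_rot: [-0.0, 0.806, 0.592, -0.0]
contact_force: [0.1, -0.1, -0.2]
width: 0.423
finger_force: 0.0
```

>>> arm_command(targets=[{"rx": 0,"ry": 0,"rz": 1,"dx": 0,"dy": 0,"dz": 0,"fingers": 40},{"rx": 0,"ry": 0,"rz": 1,"dx": 0,"dy": 0,"dz": 0,"fingers": 40},{"rx": 0,"ry": 0,"rz": 1,"dx": 0,"dy": 0,"dz": 0,"fingers": 40},{"rx": 0,"ry": 0,"rz": 1,"dx": 0,"dy": 0,"dz": 0,"fingers": 40}])

```text
clock: 9.65
position: [0.5779, 0.0587, 0.2157]
eef_rot: [-0.0, 0.635, 0.773, 0.0]
contact_force: [-0.4, -0.4, 0.3]
width: 0.423
finger_force: 0.0
```

>>> arm_command(targets=[{"rx": 0,"ry": 0,"rz": 1,"dx": 0,"dy": 0,"dz": 0,"fingers": 40},{"rx": 0,"ry": 0,"rz": 1,"dx": 0,"dy": 0,"dz": 0,"fingers": 40},{"rx": 0,"ry": 0,"rz": 1,"dx": 0,"dy": 0,"dz": 0,"fingers": 40},{"rx": 0,"ry": 0,"rz": 1,"dx": 0,"dy": 0,"dz": 0,"fingers": 40}])

```text
clock: 10.05
position: [0.5779, 0.0587, 0.2157]
eef_rot: [-0.0, 0.424, 0.906, 0.0]
contact_force: [-0.1, 0.1, 0.5]
width: 0.421
finger_force: 0.0
```

>>> arm_command(targets=[{"rx": 0,"ry": 0,"rz": 0.454,"dx": 0,"dy": 0,"dz": 0,"fingers": 40},{"rx": 0,"ry": 0,"rz": 0.454,"dx": 0,"dy": 0,"dz": 0,"fingers": 40},{"rx": 0,"ry": 0,"rz": 0.454,"dx": 0,"dy": 0,"dz": 0,"fingers": 40},{"rx": 0,"ry": 0,"rz": 0.454,"dx": 0,"dy": 0,"dz": 0,"fingers": 40}])

```text
clock: 10.45
position: [0.5781, 0.0585, 0.2157]
eef_rot: [-0.0, 0.321, 0.947, 0.0]
contact_force: [-0.0, -0.4, -0.2]
width: 0.423
finger_force: 0.0
```

```bash
python3 - <<'E'
from h import *
from scipy.spatial.transform import Rotation as Ro
s=ctrl.get_state();q=s['eef_rot'];R=Ro.from_quat([q[1],q[2],q[3],q[0]]).as_matrix()
print(s['clock'],s['position'],R[:,2],np.arctan2(R[1,1],R[0,1]),s['joint_positions'])
E
```

```text
10.45 [0.57810395 0.05846938 0.2156514 ] [ 3.06344546e-05  1.86924673e-04 -9.99999982e-01] 0.9179738598608911 [-1.90537925e-02  2.79646307e-01  1.47422041e+00  1.90661424e-04
  1.38769887e+00 -9.37062372e-01]
```

>>> arm_command(targets=[{"rx": 0,"ry": 0,"rz": 0,"dx": 0.001,"dy": 0,"dz": -0.06,"fingers": 40},{"rx": 0,"ry": 0,"rz": 0,"dx": 0.001,"dy": 0,"dz": -0.12,"fingers": 40},{"rx": 0,"ry": 0,"rz": 0,"dx": 0.001,"dy": 0,"dz": -0.16,"fingers": 40},{"rx": 0,"ry": 0,"rz": 0,"dx": 0.001,"dy": 0,"dz": -0.185,"fingers": 40},{"rx": 0,"ry": 0,"rz": 0,"dx": 0.001,"dy": 0,"dz": -0.194,"fingers": 40},{"rx": 0,"ry": 0,"rz": 0,"dx": 0.001,"dy": 0,"dz": -0.194,"fingers": 40},{"rx": 0,"ry": 0,"rz": 0,"dx": 0.001,"dy": 0,"dz": -0.194,"fingers": 25},{"rx": 0,"ry": 0,"rz": 0,"dx": 0.001,"dy": 0,"dz": -0.194,"fingers": 18},{"rx": 0,"ry": 0,"rz": 0,"dx": 0.001,"dy": 0,"dz": -0.194,"fingers": 8},{"rx": 0,"ry": 0,"rz": 0,"dx": 0.001,"dy": 0,"dz": -0.194,"fingers": 8},{"rx": 0,"ry": 0,"rz": 0,"dx": 0.001,"dy": 0,"dz": -0.194,"fingers": 8},{"rx": 0,"ry": 0,"rz": 0,"dx": 0.001,"dy": 0,"dz": -0.194,"fingers": 8}])

```text
clock: 11.65
position: [0.5803, 0.057, 0.071]
eef_rot: [0.002, 0.319, 0.948, -0.001]
contact_force: [0.5, -4.0, 3.7]
width: 0.121
finger_force: 29.0
```

```bash
python3 - <<'E'
import numpy as np
t0=.918
for k in range(4):
    s=t0-.48*k
    for i in range(1,7):
        e=s-.08*i
        print(k,[round(float(v),4) for v in (-.16*i,.088/.75*(np.cos(e)-np.cos(s)),.088/.75*(np.sin(e)-np.sin(s)))])
E
```

```text
0 [-0.16, 0.0072, -0.006]
0 [-0.32, 0.0139, -0.0125]
0 [-0.48, 0.0201, -0.0196]
0 [-0.64, 0.0257, -0.0272]
0 [-0.8, 0.0307, -0.0351]
0 [-0.96, 0.035, -0.0434]
1 [-0.16, 0.0036, -0.0087]
1 [-0.32, 0.0066, -0.0176]
1 [-0.48, 0.0088, -0.0267]
1 [-0.64, 0.0103, -0.036]
1 [-0.8, 0.011, -0.0453]
1 [-0.96, 0.011, -0.0547]
2 [-0.16, -0.0008, -0.0094]
2 [-0.32, -0.0023, -0.0186]
2 [-0.48, -0.0045, -0.0277]
2 [-0.64, -0.0075, -0.0366]
2 [-0.8, -0.0112, -0.0453]
2 [-0.96, -0.0155, -0.0536]
3 [-0.16, -0.005, -0.0079]
3 [-0.32, -0.0106, -0.0155]
3 [-0.48, -0.0168, -0.0225]
3 [-0.64, -0.0236, -0.029]
3 [-0.8, -0.0308, -0.035]
3 [-0.96, -0.0385, -0.0404]
```

>>> arm_command(targets=[{"rx": 0,"ry": 0,"rz": -0.16,"dx": 0.0072,"dy": -0.006,"dz": 0,"fingers": 8},{"rx": 0,"ry": 0,"rz": -0.32,"dx": 0.0139,"dy": -0.0125,"dz": 0,"fingers": 8},{"rx": 0,"ry": 0,"rz": -0.48,"dx": 0.0201,"dy": -0.0196,"dz": 0,"fingers": 8},{"rx": 0,"ry": 0,"rz": -0.64,"dx": 0.0257,"dy": -0.0272,"dz": 0,"fingers": 8},{"rx": 0,"ry": 0,"rz": -0.8,"dx": 0.0307,"dy": -0.0351,"dz": 0,"fingers": 8},{"rx": 0,"ry": 0,"rz": -0.96,"dx": 0.035,"dy": -0.0434,"dz": 0,"fingers": 8}])

```text
clock: 12.25
position: [0.6056, 0.0243, 0.071]
eef_rot: [0.001, 0.537, 0.844, -0.001]
contact_force: [-1.7, -4.1, 5.5]
width: 0.128
finger_force: 29.5
```

Small forces; I continue.

>>> arm_command(targets=[{"rx": 0,"ry": 0,"rz": -0.16,"dx": 0.0036,"dy": -0.0087,"dz": 0,"fingers": 8},{"rx": 0,"ry": 0,"rz": -0.32,"dx": 0.0066,"dy": -0.0176,"dz": 0,"fingers": 8},{"rx": 0,"ry": 0,"rz": -0.48,"dx": 0.0088,"dy": -0.0267,"dz": 0,"fingers": 8},{"rx": 0,"ry": 0,"rz": -0.64,"dx": 0.0103,"dy": -0.036,"dz": 0,"fingers": 8},{"rx": 0,"ry": 0,"rz": -0.8,"dx": 0.011,"dy": -0.0453,"dz": 0,"fingers": 8},{"rx": 0,"ry": 0,"rz": -0.96,"dx": 0.011,"dy": -0.0547,"dz": 0,"fingers": 8}])

```text
clock: 12.85
position: [0.6132, -0.0166, 0.071]
eef_rot: [0.0, 0.722, 0.692, -0.001]
contact_force: [-2.2, -2.9, 6.8]
width: 0.123
finger_force: 29.7
```

>>> arm_command(targets=[{"rx": 0,"ry": 0,"rz": -0.16,"dx": -0.0008,"dy": -0.0094,"dz": 0,"fingers": 8},{"rx": 0,"ry": 0,"rz": -0.32,"dx": -0.0023,"dy": -0.0186,"dz": 0,"fingers": 8},{"rx": 0,"ry": 0,"rz": -0.48,"dx": -0.0045,"dy": -0.0277,"dz": 0,"fingers": 8},{"rx": 0,"ry": 0,"rz": -0.64,"dx": -0.0075,"dy": -0.0366,"dz": 0,"fingers": 8},{"rx": 0,"ry": 0,"rz": -0.8,"dx": -0.0112,"dy": -0.0453,"dz": 0,"fingers": 8},{"rx": 0,"ry": 0,"rz": -0.96,"dx": -0.0155,"dy": -0.0536,"dz": 0,"fingers": 8}])

```text
clock: 13.45
position: [0.6013, -0.0565, 0.071]
eef_rot: [0.0, 0.866, 0.501, -0.001]
contact_force: [-2.7, -2.4, 6.2]
width: 0.122
finger_force: 29.9
```

>>> arm_command(targets=[{"rx": 0,"ry": 0,"rz": -0.16,"dx": -0.005,"dy": -0.0079,"dz": 0,"fingers": 8},{"rx": 0,"ry": 0,"rz": -0.32,"dx": -0.0106,"dy": -0.0155,"dz": 0,"fingers": 8},{"rx": 0,"ry": 0,"rz": -0.48,"dx": -0.0168,"dy": -0.0225,"dz": 0,"fingers": 8},{"rx": 0,"ry": 0,"rz": -0.64,"dx": -0.0236,"dy": -0.029,"dz": 0,"fingers": 8},{"rx": 0,"ry": 0,"rz": -0.8,"dx": -0.0308,"dy": -0.035,"dz": 0,"fingers": 8},{"rx": 0,"ry": 0,"rz": -0.96,"dx": -0.0385,"dy": -0.0404,"dz": 0,"fingers": 8},{"rx": 0,"ry": 0,"rz": -0.96,"dx": -0.0385,"dy": -0.0404,"dz": 0,"fingers": 8},{"rx": 0,"ry": 0,"rz": -0.96,"dx": -0.0385,"dy": -0.0404,"dz": 0,"fingers": 8}])

```text
clock: 14.25
position: [0.5715, -0.0871, 0.071]
eef_rot: [0.001, 0.959, 0.282, -0.001]
contact_force: [-5.4, -3.8, 6.2]
width: 0.124
finger_force: 29.4
```

```bash
python3 - <<'E'
from h import *
w=snap('wrist','w5');t=snap('top','t5');a=snap('scene','s5');print(ctrl.get_state()['position'])
def crop(im,X,fx,hw,hh):
    c=proj(im,X).astype(int);x,y=c[0]-hw,c[1]-hh;print((x,y))
    return cv2.resize(im['frame'][y:y+2*hh,x:x+2*hw],None,fx=fx,fy=fx,interpolation=2)
cv2.imwrite('pics/c5.png',np.hstack([crop(t,(.523,-.08,.09),9,22,33),crop(a,(.523,-.1,.09),9,22,33)])[:,:,::-1])
E
```

```text
[ 0.57163621 -0.08702766  0.07098573]
(np.int64(334), np.int64(171))
(np.int64(207), np.int64(212))
```

View pics/c5.png

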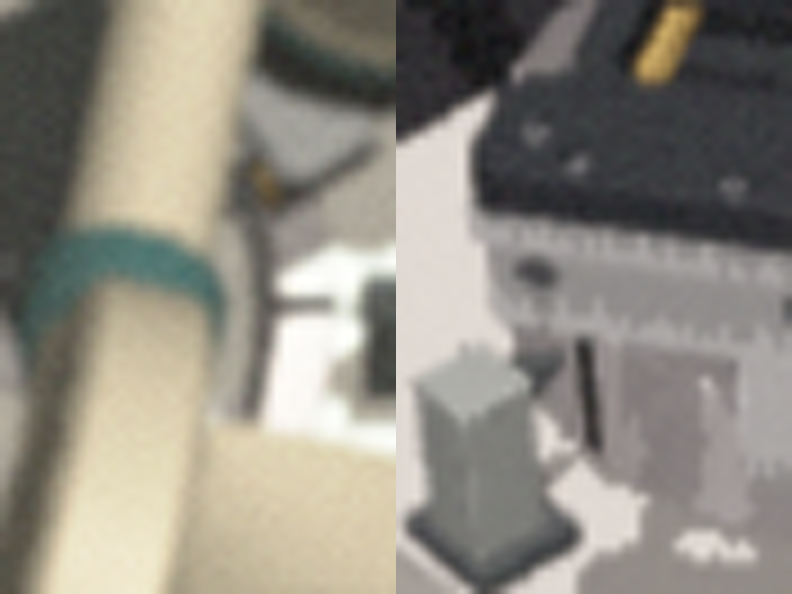

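Scene crop: mark line from (583,340) to (593,450), tip near (564,366). I work out the remaining angle.

```bash
python3 - <<'E'
from h import *
a=load('s5')
g=lambda u,v:((u-396+.5)/9-.5+207,(v+.5)/9-.5+212)
th=.0274
A=np.array([.5241,-.0112])
tip=atz(a,g(564,366),.083);post=atz(a,g(473,380),.09)
print('tip',tip,np.arctan2(*(tip-A)[::-1])-th,np.linalg.norm(tip-A));print('post',post,np.arctan2(*(post-A)[::-1])-th,np.linalg.norm(post-A))
# mark angle: fit projected outer-face vertical line
for c in (A,np.array([.5255,-.012])):
  for v,z in((345,.088),(370,.083),(440,.062)):
    best=min(np.linspace(-2,-1,2001),key=lambda p:abs(proj(a,(*(c+.094*np.array([np.cos(p),np.sin(p)])),z))[0]-g(583+(v-340)*.091,v)[0]))
    print(c,z,best-th,proj(a,(*(c+.094*np.array([np.cos(best),np.sin(best)])),z)),g(583+(v-340)*.091,v))
  for q in (-1.60,-1.62,-1.64):print(q,[((proj(a,(*(c+r*np.array([np.cos(q+th),np.sin(q+th)])),z))-(207,212)+.5)*9-.5+np.array([396,0])).round() for r,z in((.094,.083),(.098,.083),(.120,.09))])
E
```

```text
tip [ 0.52516302 -0.11333592] -1.5877887907775095 0.10214145627407269
post [ 0.522058   -0.13384145] -1.6148449894747736 0.12265844974359263
[ 0.5241 -0.0112] 0.088 -1.6194000000000002 [227.37881737 247.34857735] (227.3838888888889, 249.88888888888889)
[ 0.5241 -0.0112] 0.083 -1.6174 [227.63396162 249.45167242] (227.63666666666666, 252.66666666666666)
[ 0.5241 -0.0112] 0.062 -1.6199000000000001 [228.3471363  257.88087167] (228.34444444444443, 260.44444444444446)
-1.6 [array([591., 345.]), array([576., 354.]), array([489., 378.])]
-1.62 [array([585., 341.]), array([570., 349.]), array([482., 372.])]
-1.64 [array([579., 336.]), array([564., 345.]), array([474., 367.])]
[ 0.5255 -0.012 ] 0.088 -1.6239000000000001 [227.38800862 247.78909112] (227.3838888888889, 249.88888888888889)
[ 0.5255 -0.012 ] 0.083 -1.6219000000000001 [227.64304586 249.89332773] (227.63666666666666, 252.66666666666666)
[ 0.5255 -0.012 ] 0.062 -1.6249 [228.34176918 258.3132608 ] (228.34444444444443, 260.44444444444446)
-1.6 [array([592., 350.]), array([577., 359.]), array([490., 383.])]
-1.62 [array([586., 345.]), array([571., 354.]), array([483., 378.])]
-1.64 [array([581., 341.]), array([565., 350.]), array([476., 372.])]
```

>>> arm_command(targets=[{"rx": 0,"ry": 0,"rz": 0,"dx": 0,"dy": 0,"dz": 0,"fingers": 36},{"rx": 0,"ry": 0,"rz": 0,"dx": 0,"dy": 0,"dz": 0,"fingers": 36},{"rx": 0,"ry": 0,"rz": 0,"dx": 0,"dy": 0,"dz": 0,"fingers": 36},{"rx": 0,"ry": 0,"rz": 0,"dx": 0,"dy": 0,"dz": 0,"fingers": 36},{"rx": 0,"ry": 0,"rz": 0,"dx": 0,"dy": 0,"dz": 0.04,"fingers": 36},{"rx": 0,"ry": 0,"rz": 0,"dx": 0,"dy": 0,"dz": 0.09,"fingers": 36},{"rx": 0,"ry": 0,"rz": 0,"dx": 0,"dy": 0,"dz": 0.15,"fingers": 36},{"rx": 0,"ry": 0,"rz": 0,"dx": 0,"dy": 0,"dz": 0.2,"fingers": 36},{"rx": 0,"ry": 0,"rz": 0,"dx": -0.05,"dy": 0.0,"dz": 0.25,"fingers": 36},{"rx": 0,"ry": 0,"rz": 0,"dx": -0.3,"dy": 0,"dz": 0.25,"fingers": 36},{"rx": 0,"ry": 0,"rz": 0,"dx": -0.3,"dy": 0,"dz": 0.25,"fingers": 36},{"rx": 0,"ry": 0,"rz": 0,"dx": -0.3,"dy": 0,"dz": 0.25,"fingers": 36},{"rx": 0,"ry": 0,"rz": 0,"dx": -0.3,"dy": 0,"dz": 0.25,"fingers": 36},{"rx": 0,"ry": 0,"rz": 0,"dx": -0.3,"dy": 0,"dz": 0.25,"fingers": 36},{"rx": 0,"ry": 0,"rz": 0,"dx": -0.3,"dy": 0,"dz": 0.25,"fingers": 36}])

```text
clock: 15.9
position: [0.3482, -0.0859, 0.258]
eef_rot: [0.001, 0.96, 0.281, 0.001]
contact_force: [0.4, -0.0, 0.0]
width: 0.384
finger_force: 0.0
```

```bash
python3 - <<'E'
from h import *
w=snap('wrist','w6');t=snap('top','t6');a=snap('scene','s6');print(ctrl.get_state()['position'])
def crop(im,X,fx,hw,hh):
    c=proj(im,X).astype(int);x,y=c[0]-hw,c[1]-hh;print((x,y),proj(im,X))
    return cv2.resize(im['frame'][y:y+2*hh,x:x+2*hw],None,fx=fx,fy=fx,interpolation=2)
L=crop(t,(.523,-.09,.09),9,29,33)[:297];L2=crop(w,(.523,-.09,.09),9,29,33)
c=cv2.resize(crop(a,(.523,-.1,.09),9,15,33),None,fx=1,fy=1)
top=crop(t,(.523,-.085,.09),8,50,18);bot=np.hstack([crop(a,(.523,-.1,.09),8,25,19),crop(w,(.523,-.09,.09),8,25,19)])
cv2.imwrite('pics/c6.png',np.vstack([top,bot])[:,:,::-1])
E
```

```text
[ 0.34941994 -0.08613387  0.25760739]
(np.int64(332), np.int64(171)) [361.83826424 204.83942194]
(np.int64(348), np.int64(21)) [377.81280998  54.60533296]
(np.int64(214), np.int64(212)) [229.7667559  245.45689343]
(np.int64(309), np.int64(186)) [359.20191464 204.8506812 ]
(np.int64(204), np.int64(226)) [229.7667559  245.45689343]
(np.int64(352), np.int64(35)) [377.81280998  54.60533296]
```

View pics/c6.png

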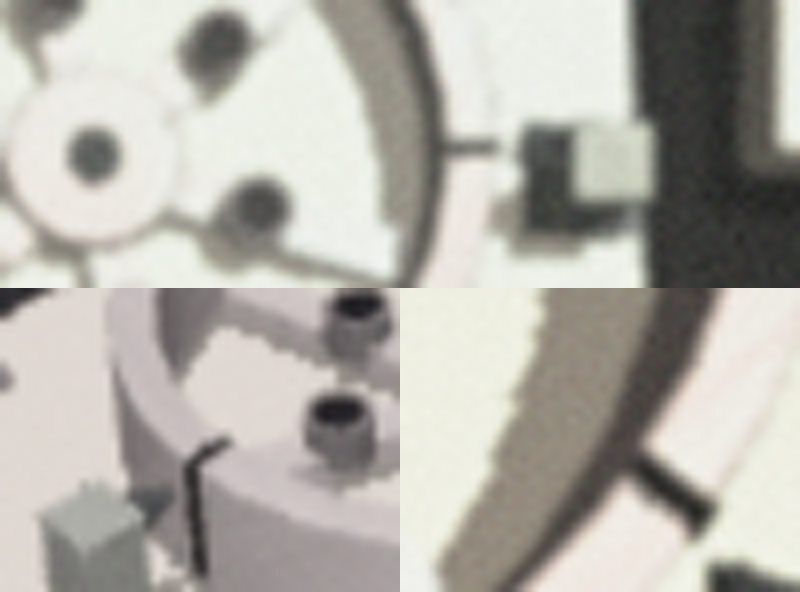

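The last crop shows, in the top view, hub (93,155), mark from (447,149) to (497,148) and post top (613,161). In the scene view the mark corner is at (189,462) and the tip at (172,490). I compute both bearings from the top and scene views.

```bash
python3 - <<'E'
from h import *
t=load('t6');a=load('s6')
g=lambda u,v:((u+.5)/8-.5+309,(v+.5)/8-.5+186)
s=lambda u,v:((u+.5)/8-.5+204,(v-288+.5)/8-.5+226)
def ang(p,A):d=p-A;return round(np.arctan2(d[1],d[0])-.0274,4),round(np.linalg.norm(d)*1e3,1)
A=atz(t,g(93,155),.066);print(A)
for A_ in(A,np.array([.5255,-.012])):
  print('mark',ang(atz(t,g(497,148),.09),A_),ang(atz(t,g(447,149),.09),A_),'post',ang(atz(t,g(613,161),.09),A_))
for B in (np.array([.5241,-.0112]),np.array([.5255,-.012])):
  print('scene mark',ang(atz(a,s(188,465),.09),B),ang(atz(a,s(230,440),.09),B),'tip',ang(atz(a,s(172,490),.083),B),'post',ang(atz(a,s(91,517),.09),B))
m=tri(t,g(497,148),a,s(188,465));p=tri(t,g(613,161),a,s(91,517));print(m,p,ang(m[:2],A),ang(p[:2],A))
E
```

```text
[ 0.5262015  -0.01282742]
mark (np.float64(-1.6172), np.float64(94.0)) (np.float64(-1.6223), np.float64(82.2)) post (np.float64(-1.6395), np.float64(121.5))
mark (np.float64(-1.6097), np.float64(94.8)) (np.float64(-1.6136), np.float64(83.0)) post (np.float64(-1.6334), np.float64(122.3))
scene mark (np.float64(-1.5957), np.float64(96.4)) (np.float64(-1.5948), np.float64(83.8)) tip (np.float64(-1.6203), np.float64(99.8)) post (np.float64(-1.6094), np.float64(123.6))
scene mark (np.float64(-1.6103), np.float64(95.6)) (np.float64(-1.6117), np.float64(83.0)) tip (np.float64(-1.6346), np.float64(99.1)) post (np.float64(-1.6209), np.float64(122.8))
[ 0.52426721 -0.10710893  0.0896633 ] [ 0.5214747  -0.13426773  0.08891269] (np.float64(-1.6187), np.float64(94.3)) (np.float64(-1.6371), np.float64(121.5))
```

The mark is about 0.02 rad (2 mm) from the pointer line in both views. That is inside the 4 mm limit, so I hand the job in.

```bash
python3 -c "
from cell import ctrl
print(ctrl.close_job())"
```

```text
the job is handed in; nothing more can be done
None
```

I handed the job in with the pin parked upright in the notch and the mark about 2 mm off the pointer line by camera measurement (limit 4 mm); the jar, bottle and rack were not touched, and the hand-in returned no verdict.

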